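# Tuck the candle box's sprung cover under its lip

## Robot

A 6-joint arm with a two-finger parallel gripper is mounted at the origin on a cart in front of the work surface, level with it; the furniture and walls round the work are solid. World frame = base frame: x ahead of the robot, y to its left, z up, the work surface at z = 0. Lengths are in m, angles in degrees, forces in N, time in s.
With the tool pointing down it reaches from about 0.35 to 0.875 m from the base axis. Payload 4.2 kg.
Tool frame: the origin (TCP) lies midway between the tips of the shut fingers; the grasp point (between the pads) lies 19 mm behind it; z points along the fingers, y is the direction in which the jaws open and shut (so a half turn about z gives the same grasp; the last joint's range is limited). The gripper opens to 87 mm and grips with 3 to 60 N. Pads are 19 mm wide; open, the fingers measure 117 mm over their backs; the gripper's body (75 mm by 190 mm) begins 51 mm behind the grasp point.
Start: joints at [86.15, 22.042, 0.453, 0, -68.411, -14.817], TCP at [0.2, 0.592, 0.223] pointing down, gripper open.
Joint ranges: [-179.83, 179.83], [-69.29, 118.12], [-61.27, 80.66], [-181.25, 117.63], [-171.15, -9.14], [-177.46, 177.46]. Speed limits (degrees/s): [159.86, 159.86, 180, 180, 180, 180].

## Interface

Orientations are given as a 3x3 rotation matrix whose columns are the frame's x, y, z axes.
In Python, from station import sense, capture, get_calibration, finish_job, spot_in, spot_point gives the robot as it stands.
- The arm moves only by the shell command python3 -m inch 'ROWS'. ROWS is JSON, a list of rows, each an object with "fingers": the finger opening in cm, from 0 to 8.7; "delta_pos": the shift along the tool's x, y, z in cm, a list of three; "spin": the turn about the tool's z in degrees. In form: [{"fingers": fingers, "delta_pos": [dx, dy, dz], "spin": spin}, ...]. A call has 1 to 20 rows; each row is the pose to reach, as a shift and turn from the pose commanded when the call began, along the tool's axes at that moment; what a row does not reach only later rows make up. A row lasts 1/10 s, in which the tool goes at most 50 mm and 8.59 degrees, less where a joint would pass 70% of its speed; a pose out of reach is approached as far as the arm can. A call with a gripper value outside its range is refused whole. The fingers move at their own pace and stop on an object; the grip force is fixed at half the most. Time passes only in rows, so rows that repeat a pose let the fingers close. It gives the time, the measured TCP pose, the force and the opening at its end, in the units of the state.
- sense(): the state, without advancing time (a new reading comes with each control period).
- capture(name): name is "scene" or "side" or "wrist"; returns the picture (400x640x3 uint8, red, green, blue); there is no depth.
- get_calibration(name): a dict with "K" (3x3 intrinsics, pixels), "dist" ([k1, k2, p1, p2, k3] as OpenCV has them; the pictures are not rectified), "T" (4x4, takes a point from camera to world coordinates). Camera axes: x right, y up, looking along -z (the intrinsics and any distortion apply to the point x, -y, -z); pixel columns grow to the right and rows downward; lengths in m; the calibration is good to about 2 mm. A picture is of the moment at which its call begins: read the wrist's pose just before it. get_calibration takes no time and is no camera call; for the wrist camera it gives the pose at the moment of the call.
- finish_job(): hands the job in, once; it reports no verdict.
Trained networks look in the newest picture that a camera, given by its name, has taken for a name from the list of things; names that differ only in an ending like _2 or _b are one class to them, and where a whole thing is asked for, a point or a joint stands for the part that bears it (a point fixed in the world has none). Each returns a list of dicts, best first, with "conf" (0 to 1); they miss things now and then, are a little off and sometimes report something else, mostly with a low value. They report only what shows in the picture. A call takes as long as a camera call.
- spot_in(camera, target): "extent" ([left, top, right, bottom] as shares, 0 to 1, of the picture: columns of its width, rows of its height, round what is visible of it).
- spot_point(camera, target): "location" ([column, row] as shares, 0 to 1, of the picture: columns of its width, rows of its height: a listed point, or the origin of a listed thing).
The state is a dict: "time_s": time; "joints": joint angles; "joint_velocities": joint speeds; "effort": joint torques, N m; "tcp_pos": TCP position; "ee_rot": TCP orientation; "wrist_force": force on the tool from outside, world axes, zero at the start; "moment": the same for the moment, N m; "gripper_width": opening from 0.0 (shut) to 1.0 (fully open).
Only numpy, scipy, OpenCV 4.12 (cv2) and the standard library are available. Lean on these libraries where they do the work, as an engineer would, in place of code of your own. Each camera call takes 0.05 s, during which the arm holds its last target.

## Task

Close the box of tea lights on the worktop: push the standing green cover over until it lies flat, then, keeping it down, push its black ridge towards the steel lip until the cover's free edge is tucked fully home beneath the lip and stays shut when you let go. Only push with the fingers: do not pinch the cover, do not lift or shove the box away, leave everything else alone, and finish clear.

Things in the scene. Friction and masses are not known exactly. Their poses are not given: they have to be found in the camera images.
- candle_box: pale wooden open box holding five tea lights, 124 (x) x 180 (y) x 61 mm high, 1.7 to 2.6 kg, loose on the worktop. Origin: centre of its underside; z up. The cover is hinged at the +y end; walls 46 mm high, hinge ears 56 mm. The retaining lip is a steel strip 4 mm thick across the -y end, from y = -90 to -61 mm, underside 57 mm and top 61 mm above the origin.
- cover (a joint): cover angle, rad: 0 flat over the box, 1.57 upright, 2.0 its stop. Green plate, 104 mm wide along the hinge, 6 mm thick, free edge 130 mm from the hinge, 80 g. A spring opens it: free, it stands at about 1.3 to 1.9; 0.11 N m pushes it flat; only the lip keeps it shut. Flat, its upper face is 53.5 mm above the box's underside, 3.5 mm below the lip's underside.
- cover_runner (a joint): how far the cover and its hinge rod have slid in slots towards the lip (box -y), m: 0 as found, 0.020 at the stop (fully home). Stays where left; friction 3 to 4 N. Lying flat at 0, the free edge ends 6 mm short of the lip; at 0.020 it is 14 mm beneath it. If slid forward before the cover is flat, the edge lands on top of the lip.
- cover_hinge (a point): middle of the hinge rod; it slides with the cover. Axes as the box's: x along the hinge, -y towards the lip. 50.5 mm above the box's underside.
- cover_ridge (a point): foot of the black thumb ridge, middle of its steep face (looks to the hinge; push here), on the plate's upper face, 81.5 mm from the hinge. Ridge 70 mm wide along the hinge, 7 mm thick, 10 mm high; a ramp falls away on the lip's side. Axes turn with the cover: -y from hinge to free edge, z out of the upper face (faces away from the lip when upright).
- cover_edge (a point): middle of the cover's free edge, half way through its thickness; same axes as cover_ridge.
- lip_edge (a point): middle of the lip's inner edge (the edge that looks to the hinge), half way through its thickness.
- lemon: loose yellow lemon, 72x57x58 mm; origin under its centre. Leave alone.
- white_beaker: loose white beaker, 85 mm across, 96 mm high; origin at the centre of its foot. Leave alone.
- garlic: loose head of garlic, 53 mm; origin under its centre. Leave alone.
- spare_light: loose tea light beside the box, 38 mm across, 15 mm high; origin under its centre. Leave alone.
- teaspoon: loose steel teaspoon, 137x28x13 mm; origin under its centre. Leave alone.
- jam_jar: loose empty glass jar, 64 mm across, 98 mm high; origin at the centre of its foot. Leave alone.

How it is judged:
By the outcome, as a careful person would: the job done as asked, in the order asked, and still so for the second after the job is handed in, with the robot touching nothing.
It also fails if it takes over 38 s, if anything falls off the work surface, if the arm or the gripper's body presses on something with over 40 N, if the wrist force passes 120 N, or if a joint passes its speed limit or range.

## Working session

There is one attempt and no reset: what is moved stays moved. The work goes in short steps, Python scripts to look and compute and a shell command to move; the robot and the scene stay as the last step left them, time stands still between calls to the robot, and variables do not carry over. Pictures are saved under pics/ and viewed, and the job is handed in when it is done.

```bash
mkdir -p pics; ls
cat > h.py <<'E'
import numpy as np,cv2
from station import *
def snap(c,n):
    im=capture(c); cv2.imwrite(f'pics/{n}.png',im[:,:,::-1]); return im
def ray(c,loc,cal=None):
    cal=cal or get_calibration(c); K=np.array(cal['K']);d=np.array(cal['dist']);T=np.array(cal['T'])
    p=cv2.undistortPoints(np.array([[[loc[0]*640,loc[1]*400]]],float),K,d)[0,0]
    v=T[:3,:3]@np.array([p[0],-p[1],-1]); return T[:3,3],v/np.linalg.norm(v)
def atz(c,loc,z):
    o,v=ray(c,loc); return o+v*(z-o[2])/v[2]
def tri(rs):
    A=np.zeros((3,3));b=np.zeros(3)
    for o,v in rs:
        P=np.eye(3)-np.outer(v,v);A+=P;b+=P@o
    x=np.linalg.solve(A,b); return x,[round(float(np.linalg.norm((np.eye(3)-np.outer(v,v))@(x-o)))*1000,1) for o,v in rs]
def proj(c,X):
    cal=get_calibration(c);K=np.array(cal['K']);d=np.array(cal['dist']);T=np.array(cal['T'])
    p=(np.atleast_2d(X)-T[:3,3])@T[:3,:3]; p=p*[1,-1,-1]
    return cv2.projectPoints(p,np.zeros(3),np.zeros(3),K,d)[0][:,0]
E
python3 - <<'E'
from h import *
np.set_printoptions(precision=4,suppress=True)
s=sense();print(s['time_s'],s['tcp_pos'],np.array(s['ee_rot']),s['wrist_force'])
for c in ['scene','side','wrist']:
    snap(c,c+'0'); print(c,np.array(get_calibration(c)['T'])[:3].round(3).tolist())
R={}
for n in ['candle_box','cover_hinge','cover_ridge','cover_edge','lip_edge']:
    rs=[]
    for c in ['scene','side','wrist']:
        r=spot_point(c,n)
        if r: print(n,c,r[0]['conf'],np.array(r[0]['location'])*[640,400]); 
        if r and r[0]['conf']>.4: rs.append(ray(c,r[0]['location']))
    if len(rs)>1: print('  ',*tri(rs))
print(sense()['time_s'])
E
```

```text
pics
0.0 [0.1998 0.5916 0.2215] [[ 0.9473 -0.3203 -0.0006]
 [-0.3203 -0.9473 -0.0021]
 [ 0.0001  0.0021 -1.    ]] [ 0.0749 -0.236   0.5692]
scene [[0.793, 0.443, -0.418, 0.174], [-0.609, 0.578, -0.543, -0.179], [0.001, 0.685, 0.728, 0.669]]
side [[0.818, 0.242, -0.523, 0.089], [-0.576, 0.33, -0.748, -0.331], [-0.008, 0.912, 0.409, 0.421]]
wrist [[-0.32, 0.908, 0.269, 0.273], [-0.947, -0.307, -0.089, 0.567], [0.002, -0.284, 0.959, 0.383]]
candle_box scene 0.77 [320.704 219.72 ]
candle_box side 0.88 [334.976 240.2  ]
   [ 0.5374  0.2691 -0.0072] [1.6, 1.6]
cover_hinge scene 0.93 [302.272 184.32 ]
cover_hinge side 0.96 [318.528 207.4  ]
   [0.5435 0.3414 0.0416] [3.0, 3.0]
cover_ridge scene 0.71 [302.08 151.92]
cover_ridge side 0.61 [316.928 171.   ]
cover_ridge wrist 0.37 [462.976   7.48 ]
   [0.5503 0.3519 0.1236] [0.9, 0.9]
cover_edge scene 0.81 [302.784 130.8  ]
cover_edge side 0.68 [319.68 149.08]
   [0.5604 0.3585 0.1698] [2.8, 2.8]
lip_edge scene 0.96 [333.184 221.88 ]
lip_edge side 0.57 [346.88 232.68]
   [0.5319 0.2218 0.0339] [1.5, 1.5]
0.9
```

View pics/scene0.png

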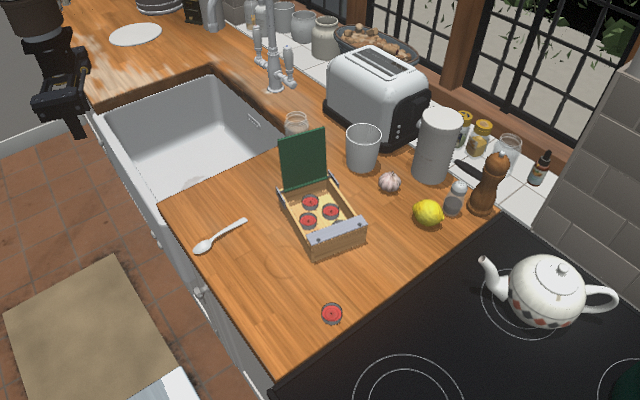

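View pics/side0.png

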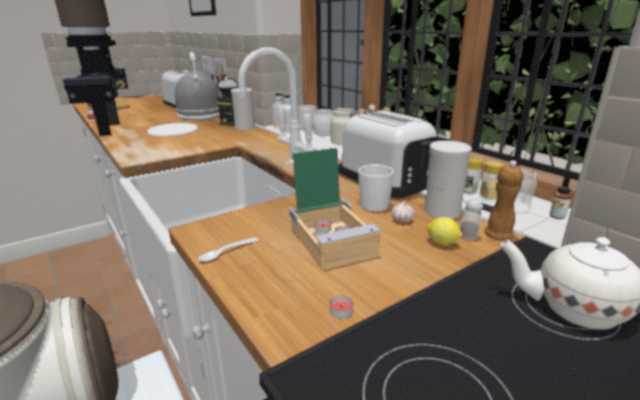

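View pics/wrist0.png

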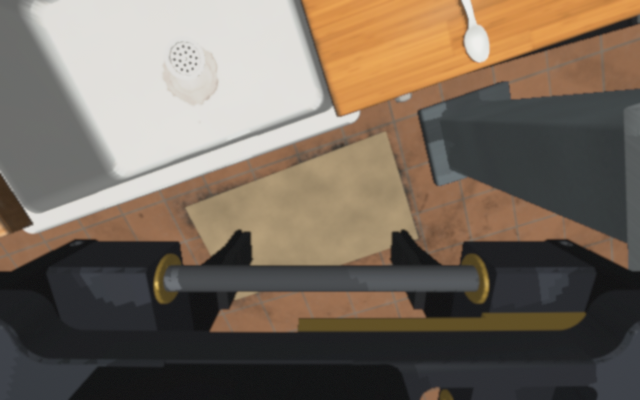

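Run:
```python
from h import *
px={'candle_box':((320.7,219.7),(335,240.2),0),'hinge':((302.3,184.3),(318.5,207.4),.0505),'lip':((333.2,221.9),(346.9,232.7),.059)}
for n,(a,b,z) in px.items():
    for c,p in(('scene',a),('side',b)): print(n,c,atz(c,(p[0]/640,p[1]/400),z).round(4))
```

```text
candle_box scene [0.5322 0.2652 0.    ]
candle_box side [0.5314 0.2582 0.    ]
hinge scene [0.5358 0.3355 0.0505]
hinge side [0.5353 0.3241 0.0505]
lip scene [0.5166 0.2066 0.059 ]
lip side [0.5044 0.1852 0.059 ]
```

Run:
```python
from h import *
np.set_printoptions(precision=4,suppress=True)
for n,z in [('jam_jar',0),('white_beaker',0),('garlic',0),('lemon',0),('spare_light',0),('teaspoon',0)]:
    for c in ['scene','side']:
        r=spot_point(c,n)
        if r: print(n,c,r[0]['conf'],np.array(r[0]['location'])*[640,400],atz(c,r[0]['location'],z)[:2])
for n,p in dict(faucetbase=(275,90),toasterL=(330,118),toasterR=(405,150)).items(): print(n,atz('scene',(p[0]/640,p[1]/400),0)[:2])
for n in ['scene','side']:
    im=cv2.imread(f'pics/{n}0.png')[110:275,255:395]; cv2.imwrite(f'pics/{n}0z.png',cv2.resize(im,None,fx=3.6,fy=3.6,interpolation=cv2.INTER_CUBIC))
# model reprojection
def box(x,y,yaw,th):
    c,s=np.cos(yaw),np.sin(yaw);R=np.array([[c,-s,0],[s,c,0],[0,0,1]])
    h=np.array([0,.075,.0505]);u=np.array([0,-np.cos(th),np.sin(th)]);n=np.array([0,np.sin(th),np.cos(th)])
    P=[[0,0,0],h,h+u*.0815+n*.003,h+u*.13,[0,-.061,.059]]
    return np.array(P)@R.T+[x,y,0]
from scipy.optimize import least_squares
sc=[(320.7,219.7),(302.3,184.3),(302.1,151.9),(302.8,130.8),(333.2,221.9)]
si=[(335,240.2),(318.5,207.4),(316.9,171),(319.7,149.1),(346.9,232.7)]
for use in ('both','scene','side'):
    def f(p):
        X=box(*p);r=[]
        if use!='side': r.append(proj('scene',X)-sc)
        if use!='scene': r.append(proj('side',X)-si)
        return np.concatenate(r).ravel()
    o=least_squares(f,[.53,.26,-.15,1.6],loss='soft_l1'); print(use,o.x,np.degrees(o.x[2]),o.fun.reshape(-1,2).round(1).tolist())
```

```text
jam_jar scene 0.79 [297.088 145.32 ] [0.6402 0.5023]
jam_jar side 0.48 [406.528 219.32 ] [0.7244 0.2386]
white_beaker scene 0.95 [358.912 161.08 ] [0.7264 0.3583]
white_beaker side 0.83 [372.8  205.12] [0.714  0.3441]
garlic scene 0.81 [385.792 191.12 ] [0.7057 0.2417]
garlic side 0.78 [402.88 217.08] [0.726  0.2519]
lemon scene 0.57 [422.08 220.4 ] [0.706  0.1289]
lemon side 0.78 [442.112 242.   ] [0.7075 0.1213]
spare_light scene 0.77 [329.728 317.12 ] [0.4033 0.0746]
spare_light side 0.65 [339.584 311.68 ] [0.4008 0.0713]
teaspoon scene 0.71 [222.272 235.32 ] [0.3411 0.3571]
teaspoon side 0.47 [229.632 253.   ] [0.33  0.341]
faucetbase [0.7437 0.7623]
toasterL [0.7847 0.5446]
toasterR [0.8506 0.3183]
both [ 0.5291  0.262  -0.1916  1.6198] -10.975285010721382 [[-0.2, 1.6], [2.8, -1.5], [0.9, 0.4], [-0.2, 2.6], [1.8, 1.2], [-1.9, -0.4], [0.1, -2.7], [-0.1, -1.8], [-3.1, -1.7], [-0.1, -5.4]]
scene [ 0.5293  0.2656 -0.1977  1.6202] -11.330010735706486 [[-1.2, 0.5], [2.1, -2.5], [0.1, -0.6], [-1.0, 1.6], [0.5, 0.1]]
side [ 0.5231  0.2521 -0.202   1.5825] -11.575880825180842 [[-1.4, 2.3], [0.7, -0.5], [1.1, 0.3], [-1.5, 0.4], [0.3, -2.4]]
```

```bash
python3 -m inch '[{"fingers":0,"delta_pos":[4,0.8,-1],"spin":8},{"fingers":0,"delta_pos":[8,1.5,-2],"spin":16},{"fingers":0,"delta_pos":[12,2.3,-3],"spin":24},{"fingers":0,"delta_pos":[16,3,-3],"spin":32},{"fingers":0,"delta_pos":[20,3.8,-3],"spin":40},{"fingers":0,"delta_pos":[24,4.6,-3],"spin":48},{"fingers":0,"delta_pos":[28,5.3,-3],"spin":56},{"fingers":0,"delta_pos":[32,6,-3],"spin":64},{"fingers":0,"delta_pos":[36,6.8,-3],"spin":72},{"fingers":0,"delta_pos":[39.9,7.6,-3],"spin":80},{"fingers":0,"delta_pos":[39.9,7.6,-3],"spin":82.5},{"fingers":0,"delta_pos":[39.9,7.6,-3],"spin":82.5},{"fingers":0,"delta_pos":[39.9,7.6,-3],"spin":82.5},{"fingers":0,"delta_pos":[39.9,7.6,-3],"spin":82.5},{"fingers":0,"delta_pos":[39.9,7.6,-3],"spin":82.5}]'
python3 - <<'E'
from h import *
np.set_printoptions(precision=4,suppress=True)
s=sense();print(s['time_s'],s['tcp_pos'],np.array(s['ee_rot']),s['joints'])
snap('wrist','wrist1')
for n in ['candle_box','cover_hinge','cover_ridge','cover_edge','lip_edge']:
    r=spot_point('wrist',n)
    if r: print(n,r[0]['conf'],np.array(r[0]['location'])*[640,400],[atz('wrist',r[0]['location'],z)[:2] for z in (.0,.0505,.059,.1805)])
E
```

```text
time_s: 3.0
tcp_pos: [0.553, 0.3931, 0.2529]
ee_rot: [[-0.192, -0.981, 0.0], [-0.981, 0.192, 0.0], [-0.0, -0.0, -1.0]]
wrist_force: [-0.5, 0.6, 0.3]
gripper_width: 0.007
3.0 [0.553  0.3931 0.2529] [[-0.1919 -0.9814  0.0002]
 [-0.9814  0.1919  0.0003]
 [-0.0003 -0.0002 -1.    ]] [ 49.0271  26.4166  11.6934   0.0007 -75.2562 -60.0899]
candle_box 0.96 [318.272  77.08 ] [array([0.5316, 0.266 ]), array([0.5323, 0.2721]), array([0.5325, 0.2732]), array([0.5343, 0.2879])]
cover_hinge 0.56 [316.096 135.88 ] [array([0.5499, 0.3419]), array([0.5484, 0.3387]), array([0.5482, 0.3382]), array([0.5447, 0.3306])]
cover_ridge 0.78 [313.728 158.68 ] [array([0.5598, 0.3731]), array([0.5571, 0.3661]), array([0.5567, 0.3649]), array([0.5503, 0.3482])]
cover_edge 0.66 [313.792 165.12 ] [array([0.5617, 0.3823]), array([0.5588, 0.3742]), array([0.5583, 0.3728]), array([0.5514, 0.3534])]
lip_edge 0.6 [317.376  12.8  ] [array([0.5179, 0.1903]), array([0.5204, 0.2056]), array([0.5208, 0.2082]), array([0.5267, 0.245 ])]
```

View pics/wrist1.png

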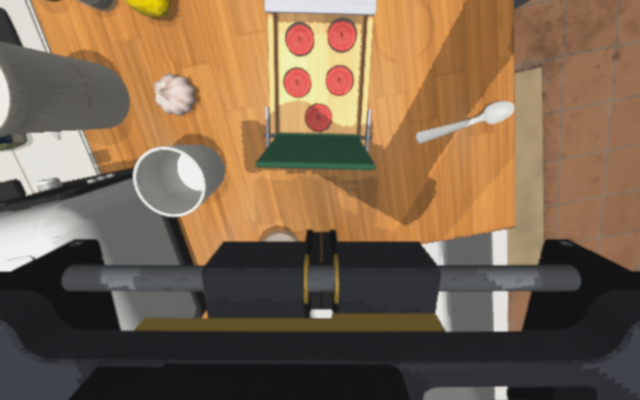

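```bash
python3 -m inch '[{"fingers":0,"delta_pos":[0,-0.5,4],"spin":0},{"fingers":0,"delta_pos":[0,-0.5,8],"spin":0},{"fingers":0,"delta_pos":[0,-0.5,11],"spin":0},{"fingers":0,"delta_pos":[0,-0.5,12.5],"spin":0},{"fingers":0,"delta_pos":[0,-0.5,12.5],"spin":0},{"fingers":0,"delta_pos":[0.7,-0.5,12.5],"spin":0},{"fingers":0,"delta_pos":[1.4,-0.5,12.6],"spin":0},{"fingers":0,"delta_pos":[2,-0.5,12.6],"spin":0},{"fingers":0,"delta_pos":[2.5,-0.5,12.7],"spin":0},{"fingers":0,"delta_pos":[3.05,-0.5,12.7],"spin":0},{"fingers":0,"delta_pos":[3.7,-0.5,12.8],"spin":0},{"fingers":0,"delta_pos":[4.4,-0.5,12.9],"spin":0},{"fingers":0,"delta_pos":[5.2,-0.5,13.1],"spin":0},{"fingers":0,"delta_pos":[5.9,-0.5,13.3],"spin":0},{"fingers":0,"delta_pos":[6.6,-0.5,13.6],"spin":0},{"fingers":0,"delta_pos":[7.3,-0.5,13.9],"spin":0},{"fingers":0,"delta_pos":[7.3,-0.5,13.9],"spin":0}]'
python3 - <<'E'
from h import *
np.set_printoptions(precision=4,suppress=True)
s=sense();print(s['time_s'],s['tcp_pos'],s['wrist_force'])
a=snap('wrist','wrist2');b=capture('scene');b=cv2.resize(b[100:280,230:420],None,fx=2.2,fy=2.2)
cv2.imwrite('pics/sc2.png',b[:,:,::-1])
E
```

```text
time_s: 5.0
tcp_pos: [0.5439, 0.3185, 0.1128]
ee_rot: [[-0.194, -0.981, -0.002], [-0.981, 0.194, -0.001], [0.002, 0.001, -1.0]]
wrist_force: [1.0, -0.1, 0.3]
gripper_width: 0.005
5.0 [0.5439 0.3185 0.1128] [ 1.0029 -0.1049  0.2558]
```

View pics/wrist2.png

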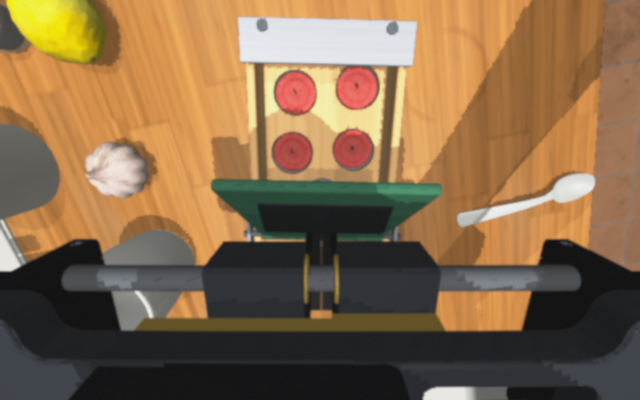

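View pics/sc2.png

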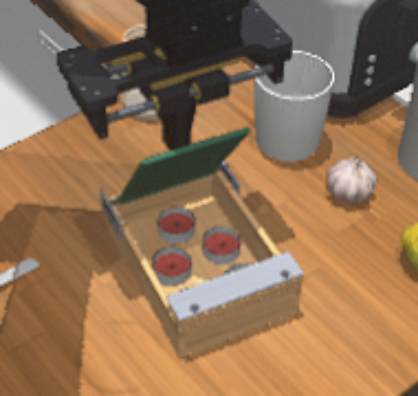

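Run:
```python
from h import *
np.set_printoptions(precision=4,suppress=True)
s=sense();t=np.array(s['tcp_pos']);R=np.array(s['ee_rot'])
# corners of lip top inner edge, lip outer, z=.061
for p,z in [((240,64),.061),((412,66),.061),((240,17),.061),((415,20),.061)]:
    X=atz('wrist',(p[0]/640,p[1]/400),z); print(p,X[:2],(R.T@(X-t))[:2])
r=spot_point('wrist','lip_edge')
for q in r[:1]: X=atz('wrist',q['location'],.059);print(q['conf'],np.array(q['location'])*[640,400],X,(R.T@(X-t))[:2])
r=spot_point('wrist','cover_edge')
for q in r[:1]: 
  for z in(.15,.16,.17): X=atz('wrist',q['location'],z);print(q['conf'],np.array(q['location'])*[640,400],X,(R.T@(X-t))[:2])
```

```text
(240, 64) [0.5771 0.1979] [ 0.1128 -0.0557]
(412, 66) [0.4604 0.2223] [0.1116 0.0635]
(240, 17) [0.5694 0.1702] [ 0.1416 -0.0535]
(415, 20) [0.4553 0.1944] [0.1399 0.0631]
0.6 [325.376  61.   ] [0.5188 0.2076 0.059 ] [0.1147 0.0033]
0.71 [324.224 182.32 ] [0.5332 0.2718 0.15  ] [0.0489 0.0018]
0.71 [324.224 182.32 ] [0.5329 0.2696 0.16  ] [0.0512 0.0016]
0.71 [324.224 182.32 ] [0.5325 0.2673 0.17  ] [0.0535 0.0015]
```

```bash
python3 -m inch '[{"fingers":0,"delta_pos":[0.5,0,0.3],"spin":0},{"fingers":0,"delta_pos":[1.05,0,0.6],"spin":0},{"fingers":0,"delta_pos":[1.6,0,1],"spin":0},{"fingers":0,"delta_pos":[2.1,0,1.4],"spin":0},{"fingers":0,"delta_pos":[2.2,0,2.1],"spin":0},{"fingers":0,"delta_pos":[2.35,0,2.8],"spin":0},{"fingers":0,"delta_pos":[2.6,0,3.3],"spin":0},{"fingers":0,"delta_pos":[2.85,0,3.8],"spin":0},{"fingers":0,"delta_pos":[3.05,0,4.4],"spin":0},{"fingers":0,"delta_pos":[3.25,0,4.9],"spin":0},{"fingers":0,"delta_pos":[3.3,0,5.3],"spin":0},{"fingers":0,"delta_pos":[3.3,0,5.6],"spin":0},{"fingers":0,"delta_pos":[3.3,0,5.6],"spin":0}]'
python3 - <<'E'
from h import *
s=sense();t=np.array(s['tcp_pos']);R=np.array(s['ee_rot']);print(s['time_s'],t,s['wrist_force'])
snap('wrist','wrist3');b=capture('scene');b=cv2.resize(b[100:280,230:420],None,fx=2.2,fy=2.2)
cv2.imwrite('pics/sc3.png',b[:,:,::-1])
r=spot_point('wrist','lip_edge')
for q in r[:1]: X=atz('wrist',q['location'],.059);print(q['conf'],np.array(q['location'])*[640,400],X,(R.T@(X-t))[:2])
E
```

```text
time_s: 6.5
tcp_pos: [0.5379, 0.2873, 0.057]
ee_rot: [[-0.194, -0.981, -0.001], [-0.981, 0.194, -0.001], [0.001, 0.0, -1.0]]
wrist_force: [-0.1, -0.8, 1.7]
gripper_width: -0.0
6.5 [0.53791415 0.28726213 0.05701807] [-0.07411158 -0.8306613   1.70415076]
0.76 [325.376 105.4  ] [0.51918372 0.2060111  0.059     ] [0.08334164 0.00263499]
```

View pics/wrist3.png

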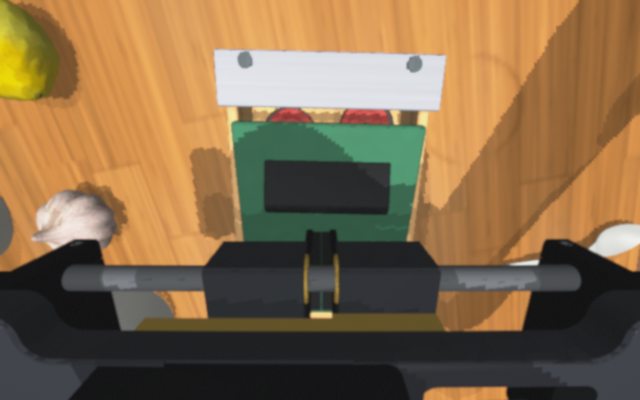

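View pics/sc3.png

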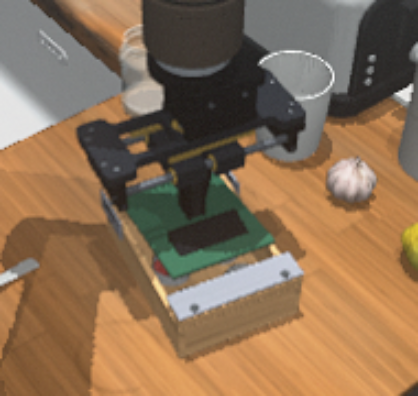

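```bash
python3 -m inch '[{"fingers":0,"delta_pos":[0,0,0.2],"spin":0},{"fingers":0,"delta_pos":[0,0,0.4],"spin":0},{"fingers":0,"delta_pos":[0,0,0.5],"spin":0},{"fingers":0,"delta_pos":[0,0,0.5],"spin":0}]'
```

```text
time_s: 7.05
tcp_pos: [0.5381, 0.2874, 0.0524]
ee_rot: [[-0.194, -0.981, -0.0], [-0.981, 0.194, -0.0], [0.0, -0.0, -1.0]]
wrist_force: [0.5, -0.7, 1.1]
gripper_width: 0.008
```

```bash
python3 -m inch '[{"fingers":0,"delta_pos":[0,0,0.1],"spin":0},{"fingers":0,"delta_pos":[0,0,0.15],"spin":0},{"fingers":0,"delta_pos":[0,0,0.15],"spin":0}]'
```

```text
time_s: 7.35
tcp_pos: [0.5381, 0.2874, 0.051]
ee_rot: [[-0.194, -0.981, -0.0], [-0.981, 0.194, -0.0], [0.0, 0.0, -1.0]]
wrist_force: [-0.7, -0.7, 1.2]
gripper_width: 0.009
```

```bash
python3 -m inch '[{"fingers":0,"delta_pos":[0,0,0.1],"spin":0},{"fingers":0,"delta_pos":[0,0,0.15],"spin":0},{"fingers":0,"delta_pos":[0,0,0.15],"spin":0}]'
python3 - <<'E'
from h import *
snap('wrist','wrist4');b=capture('side');print(sense()['wrist_force']);b=cv2.resize(b[150:300,250:420],None,fx=3,fy=3,interpolation=2)
cv2.imwrite('pics/sd4.png',b[:,:,::-1])
E
```

```text
time_s: 7.65
tcp_pos: [0.5381, 0.2874, 0.0494]
ee_rot: [[-0.194, -0.981, -0.0], [-0.981, 0.194, -0.0], [0.0, 0.0, -1.0]]
wrist_force: [0.4, -0.4, 0.5]
gripper_width: 0.005
[-0.48714107 -0.96024449  0.72359889]
```

View pics/wrist4.png

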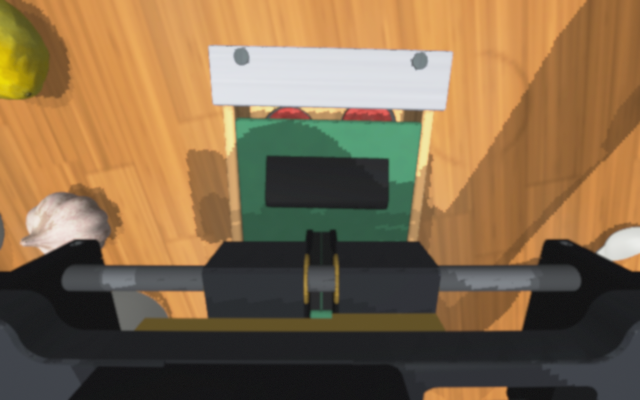

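View pics/sd4.png

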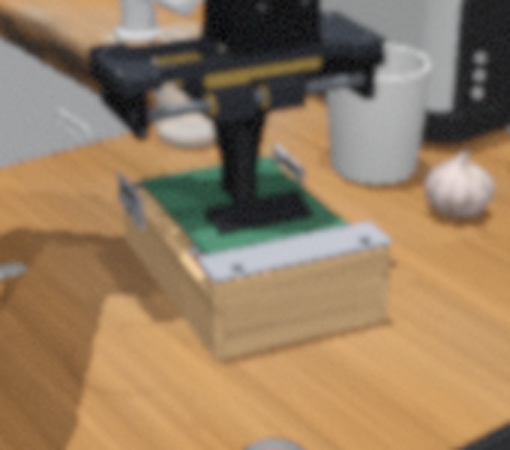

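```bash
python3 -m inch '[{"fingers":0,"delta_pos":[0,0,0.1],"spin":0},{"fingers":0,"delta_pos":[0,0,0.2],"spin":0},{"fingers":0,"delta_pos":[0,0,0.2],"spin":0}]'
python3 - <<'E'
from h import *
snap('wrist','wrist5');F=[sense()['wrist_force']]
for i in range(2): capture('side');F.append(sense()['wrist_force'])
print(np.round(F,2), sense()['tcp_pos'])
E
```

```text
time_s: 8.05
tcp_pos: [0.538, 0.2874, 0.0474]
ee_rot: [[-0.194, -0.981, -0.0], [-0.981, 0.194, -0.0], [0.0, 0.0, -1.0]]
wrist_force: [-0.5, -1.0, 2.3]
gripper_width: 0.008
[[-0.2  -0.93  1.06]
 [-0.85 -0.51  1.25]
 [-0.14 -0.58  1.18]] [0.53803699 0.28747332 0.04746233]
```

View pics/wrist5.png

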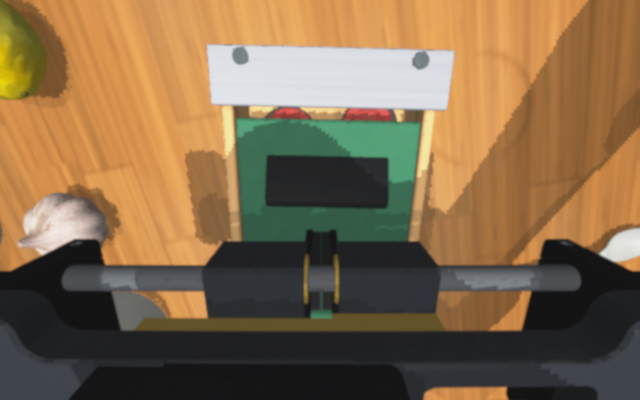

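Run:
```python
from h import *
np.set_printoptions(precision=4,suppress=True)
s=sense();t=np.array(s['tcp_pos']);R=np.array(s['ee_rot'])
L=[atz('wrist',(p[0]/640,p[1]/400),.061) for p in((210,105),(449,109))]
w=L[1]-L[0]; print('lipwidth',np.linalg.norm(w))
o=spot_point('wrist','cover_edge');print(o[:1]);o=spot_point('wrist','cover_ridge');print(o[:1], np.array(o[0]['location'])*[640,400])
for z in (.0435,.0485,.0535,.0585,.0635):
  C=[atz('wrist',(p[0]/640,p[1]/400),z) for p in((236,119),(421,122))]; m=(C[0]+C[1])/2; ml=(L[0]+L[1])/2
  g=[atz('wrist',(p[0]/640,p[1]/400),z) for p in((266,207),(387,208))]
  gm=(g[0]+g[1])/2
  print(z,'width',np.linalg.norm(C[1]-C[0]),'gap',(R.T@(ml-m))[0],'edge-tool',(R.T@(m-t))[0],'ridge w',np.linalg.norm(g[1]-g[0]),'ridge-tool',(R.T@(gm-t))[0])
print((R.T@(ml-t)))
tip=proj('wrist',t+R[:,0]*.0095);print(tip)
```

```text
lipwidth 0.11919927172039621
[{'location': [0.5112, 0.2913], 'conf': 0.56}]
[{'location': [0.5061, 0.5108], 'conf': 0.92}] [323.904 204.32 ]
0.0435 width 0.10438971516419868 gap 0.006794786227523696 edge-tool 0.0757959451421765 ridge w 0.0743852829064542 ridge-tool 0.024202344010586564
0.0485 width 0.10123997031120886 gap 0.006720887505855068 edge-tool 0.07586984386384513 ridge w 0.07214086005690183 ridge-tool 0.025832973482557708
0.0535 width 0.0980902254582191 gap 0.006646988784186466 edge-tool 0.07594374258551373 ridge w 0.06989643720734942 ridge-tool 0.027463602954528956
0.0585 width 0.09494048060522936 gap 0.006573090062517844 edge-tool 0.07601764130718236 ridge w 0.06765201435779696 ridge-tool 0.029094232426500118
0.0635 width 0.09179073575223962 gap 0.006499191340849194 edge-tool 0.076091540028851 ridge w 0.06540759150824459 ridge-tool 0.030724861898471314
[ 0.0826  0.0047 -0.0135]
[[320.3764 232.209 ]]
```

```bash
python3 -m inch '[{"fingers":0,"delta_pos":[0,0,0.1],"spin":0},{"fingers":0,"delta_pos":[0,0,0.2],"spin":0},{"fingers":0,"delta_pos":[0,0,0.2],"spin":0}]'
python3 -m inch '[{"fingers":0,"delta_pos":[0,0,0.1],"spin":0},{"fingers":0,"delta_pos":[0,0,0.1],"spin":0},{"fingers":0,"delta_pos":[0,0,0.1],"spin":0}]'
```

```text
time_s: 8.6
tcp_pos: [0.5382, 0.2874, 0.0469]
ee_rot: [[-0.193, -0.981, 0.001], [-0.981, 0.193, -0.0], [0.0, -0.001, -1.0]]
wrist_force: [-3.2, -2.0, 9.1]
gripper_width: 0.004
time_s: 8.9
tcp_pos: [0.5383, 0.2875, 0.0467]
ee_rot: [[-0.193, -0.981, 0.001], [-0.981, 0.193, 0.0], [-0.0, -0.001, -1.0]]
wrist_force: [-3.8, -3.2, 12.1]
gripper_width: 0.007
```

```bash
python3 -m inch '[{"fingers":0,"delta_pos":[0.2,0,-0.1],"spin":0},{"fingers":0,"delta_pos":[0.4,0,-0.1],"spin":0},{"fingers":0,"delta_pos":[0.6,0,-0.1],"spin":0},{"fingers":0,"delta_pos":[0.8,0,-0.1],"spin":0},{"fingers":0,"delta_pos":[1.0,0,-0.1],"spin":0},{"fingers":0,"delta_pos":[1.2,0,-0.1],"spin":0},{"fingers":0,"delta_pos":[1.4,0,-0.1],"spin":0},{"fingers":0,"delta_pos":[1.6,0,-0.1],"spin":0},{"fingers":0,"delta_pos":[1.6,0,-0.1],"spin":0}]'
python3 - <<'E'
from h import *
snap('wrist','wrist6')
E
```

```text
time_s: 9.8
tcp_pos: [0.536, 0.2736, 0.047]
ee_rot: [[-0.193, -0.981, 0.003], [-0.981, 0.193, 0.003], [-0.004, -0.003, -1.0]]
wrist_force: [-2.3, 2.9, 7.1]
gripper_width: 0.005
```

View pics/wrist6.png

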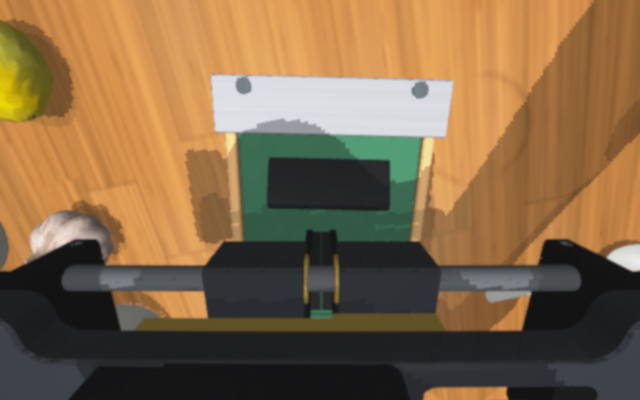

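```bash
python3 -m inch '[{"fingers":0,"delta_pos":[0,0,-0.08],"spin":0},{"fingers":0,"delta_pos":[0.2,0,-0.08],"spin":0},{"fingers":0,"delta_pos":[0.4,0,-0.08],"spin":0},{"fingers":0,"delta_pos":[0.6,0,-0.08],"spin":0},{"fingers":0,"delta_pos":[0.8,0,-0.08],"spin":0},{"fingers":0,"delta_pos":[1.0,0,-0.08],"spin":0},{"fingers":0,"delta_pos":[1.2,0,-0.08],"spin":0},{"fingers":0,"delta_pos":[1.2,0,-0.08],"spin":0}]'
python3 - <<'E'
from h import *
snap('wrist','wrist7')
E
```

```text
time_s: 10.65
tcp_pos: [0.5337, 0.2606, 0.0471]
ee_rot: [[-0.193, -0.981, 0.003], [-0.981, 0.193, 0.002], [-0.002, -0.002, -1.0]]
wrist_force: [0.2, 2.2, 5.2]
gripper_width: 0.008
```

View pics/wrist7.png

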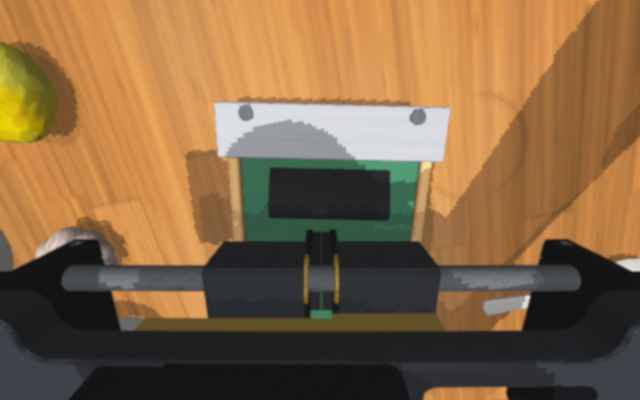

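```bash
cat > m.py <<'E'
from h import *
import sys
def m(lip,rid):
    s=sense();t=np.array(s['tcp_pos']);R=np.array(s['ee_rot'])
    f=lambda p,z:(R.T@(atz('wrist',(p[0]/640,p[1]/400),z)-t))[0]*1000
    a=f(lip,.0545);b=f(rid,.047);c=f(rid,.057)
    print('lip',a,'ridge foot/top',b,c,'dist',a-b,a-c)
E
python3 - <<'E'
from m import *
m((325,160.5),(328,219))
for n in('cover_ridge','lip_edge'):
    r=spot_point('wrist',n);print(n,r[0]['conf'],np.array(r[0]['location'])*[640,400]) if r else 0
E
```

```text
lip 54.890434602884326 ridge foot/top 18.168384219729518 21.885973229418454 dist 36.72205038315481 33.00446137346587
cover_ridge 0.8 [323.328 214.52 ]
lip_edge 0.88 [326.72 158.08]
```

```bash
python3 -m inch '[{"fingers":0,"delta_pos":[0.2,0,0],"spin":0},{"fingers":0,"delta_pos":[0.4,0,0],"spin":0},{"fingers":0,"delta_pos":[0.6,0,0],"spin":0},{"fingers":0,"delta_pos":[0.8,0,0],"spin":0},{"fingers":0,"delta_pos":[0.8,0,0],"spin":0}]'
python3 -m inch '[{"fingers":0,"delta_pos":[0.1,0,0],"spin":0},{"fingers":0,"delta_pos":[0.2,0,0],"spin":0},{"fingers":0,"delta_pos":[0.2,0,0],"spin":0}]'
python3 - <<'E'
from h import *
snap('wrist','wrist8')
E
```

```text
time_s: 11.3
tcp_pos: [0.5321, 0.2526, 0.047]
ee_rot: [[-0.193, -0.981, 0.002], [-0.981, 0.193, 0.002], [-0.002, -0.002, -1.0]]
wrist_force: [0.9, 2.6, 5.3]
gripper_width: 0.009
time_s: 11.6
tcp_pos: [0.5318, 0.2512, 0.0469]
ee_rot: [[-0.194, -0.981, 0.003], [-0.981, 0.194, 0.002], [-0.003, -0.002, -1.0]]
wrist_force: [1.4, 4.0, 4.7]
gripper_width: 0.004
```

View pics/wrist8.png

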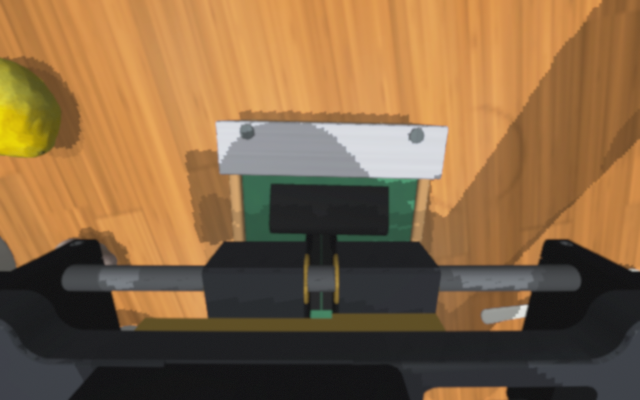

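```bash
python3 -m inch '[{"fingers":0,"delta_pos":[0.1,0,0],"spin":0},{"fingers":0,"delta_pos":[0.2,0,0],"spin":0},{"fingers":0,"delta_pos":[0.2,0,0],"spin":0}]'
python3 -m inch '[{"fingers":0,"delta_pos":[0.1,0,0],"spin":0},{"fingers":0,"delta_pos":[0.1,0,0],"spin":0}]'
python3 - <<'E'
from h import *
snap('wrist','wrist9')
E
```

```text
time_s: 11.95
tcp_pos: [0.532, 0.2509, 0.047]
ee_rot: [[-0.193, -0.981, 0.005], [-0.981, 0.193, 0.005], [-0.006, -0.004, -1.0]]
wrist_force: [0.6, 8.9, 2.7]
gripper_width: 0.006
time_s: 12.15
tcp_pos: [0.5321, 0.2508, 0.0471]
ee_rot: [[-0.193, -0.981, 0.006], [-0.981, 0.193, 0.007], [-0.007, -0.004, -1.0]]
wrist_force: [0.8, 12.1, 2.6]
gripper_width: 0.005
```

View pics/wrist9.png

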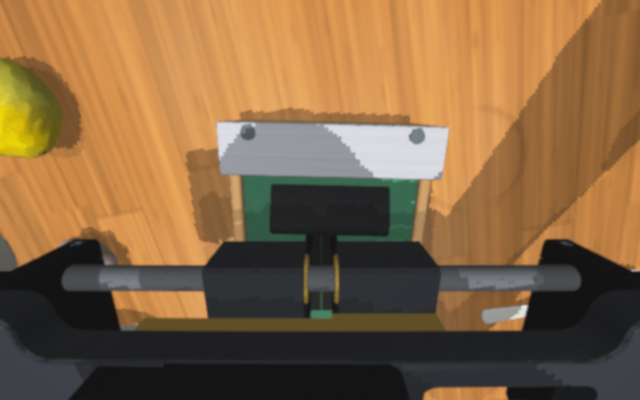

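```bash
python3 -m inch '[{"fingers":0,"delta_pos":[-0.2,0,0],"spin":0},{"fingers":0,"delta_pos":[-0.35,0,-0.1],"spin":0},{"fingers":0,"delta_pos":[-0.4,0,-0.4],"spin":0},{"fingers":0,"delta_pos":[-0.6,0,-1],"spin":0},{"fingers":0,"delta_pos":[-0.9,0,-2],"spin":0},{"fingers":0,"delta_pos":[-1,0,-5],"spin":0},{"fingers":0,"delta_pos":[-3,0,-9],"spin":0},{"fingers":0,"delta_pos":[-6,0,-13],"spin":0},{"fingers":0,"delta_pos":[-9,0,-15],"spin":0},{"fingers":0,"delta_pos":[-10,0,-16],"spin":0},{"fingers":0,"delta_pos":[-10,0,-16],"spin":0},{"fingers":0,"delta_pos":[-10,0,-16],"spin":0},{"fingers":0,"delta_pos":[-10,0,-16],"spin":0}]'
python3 - <<'E'
from h import *
snap('wrist','wrist10');b=capture('scene');b=cv2.resize(b[110:290,220:420],None,fx=3,fy=3,interpolation=2)
cv2.imwrite('pics/sc10.png',b[:,:,::-1])
s=sense();t=np.array(s['tcp_pos']);R=np.array(s['ee_rot'])
P={}
for n,z in(('cover_ridge',.047),('lip_edge',.052),('cover_hinge',.044)):
    r=spot_point('wrist',n)
    if r: P[n]=(R.T@(atz('wrist',r[0]['location'],z)-t))[0];print(n,r[0]['conf'],np.array(r[0]['location'])*[640,400],P[n],atz('wrist',r[0]['location'],z))
E
```

```text
time_s: 13.5
tcp_pos: [0.5485, 0.3435, 0.2048]
ee_rot: [[-0.195, -0.981, -0.003], [-0.981, 0.195, -0.003], [0.004, 0.003, -1.0]]
wrist_force: [-0.0, -0.4, -0.8]
gripper_width: 0.008
cover_ridge 0.79 [320.704  90.08 ] 0.10415159821034195 [0.528394   0.24138957 0.047     ]
lip_edge 0.92 [324.224  52.6  ] 0.13898277002841897 [0.5182968  0.20789516 0.052     ]
cover_hinge 0.81 [320.704 169.   ] 0.01836038381623524 [0.54532266 0.32548709 0.044     ]
```

View pics/wrist10.png

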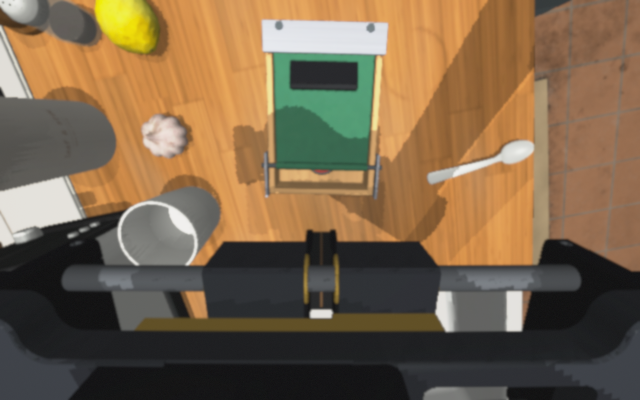

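View pics/sc10.png

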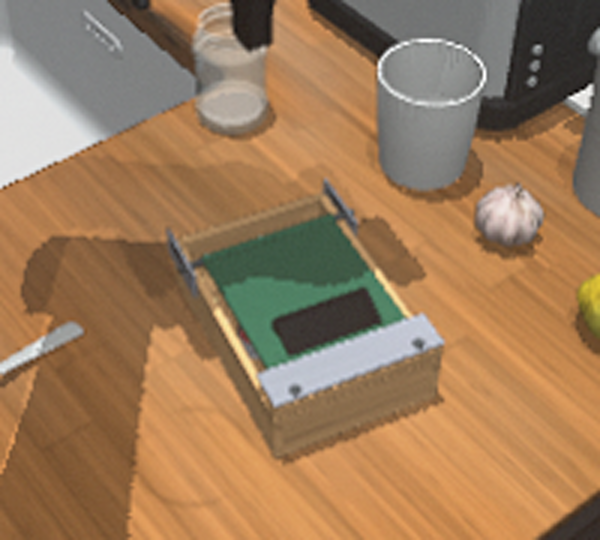

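Run:
```python
from h import *
capture('wrist')
for n in('cover_ridge','lip_edge'): print(n,np.array(spot_point('wrist',n)[0]['location'])*[640,400])
print(sense()['time_s']); finish_job()
```

```text
cover_ridge [322.816  87.52 ]
lip_edge [321.728  50.   ]
13.9
the job is handed in; nothing more can be done
```

The box is shut. I pushed the cover over with the closed fingers until it lay flat, then slid it under the lip. I finished by pushing on the ridge until it met a firm stop, then lifted clear and handed in at 13.9 s.

**Last checks:**
- **Stop:** the push rose to about 12 N with no further movement. The runner's friction is only 3 to 4 N.
- **Cover home:** after letting go, the cover stayed shut under the lip. The ridge measured 34.8 mm from the lip's edge; 34.5 mm is fully home.
- **Surroundings:** the lip's measured position did not change, so the box did not move noticeably. In the final pictures the lemon, beaker, garlic, jar and teaspoon looked undisturbed. The spare tea light was outside the final views, but the arm did not work near it.

**What disagreed:**
- **Heights:** the box measured about 7 mm lower than the stated sizes gave, so I found the flat position by feel: contact came at a measured 47 mm instead of 53.5 mm.
- **Hinge:** hinge to lip measured 120.6 mm where 116 mm is fully home. I trusted the ridge reading and the firm stop over it.
- **Sliding:** friction under the fingertip slid the cover most of the way home, and the push on the ridge only finished it. By then it was already pressed flat.

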